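Nip up the washer gauge by its ratchet thimble

TASK

One of the two blue bench gauges has a brass washer lying on its anvil. Take that gauge's red ratchet thimble from above and turn it clockwise until the jaw is down on the washer and the ratchet has clearly slipped (some 20 degrees of slip), then let go, leaving the jaw closed on the washer, which stays where it lies. Do not touch the other, empty gauge.

Things in the scene. Friction and masses are not known exactly. Their poses are not given: they have to be found in the camera images.
- ratchet_grip (a point): Grip point on the axis of the loaded gauge's red thimble (upright fluted cylinder, 32 mm diameter, 36 mm tall, white line on top), 16 mm below its top, 20 mm above its lower end; topmost part of the gauge, top 197 mm above the table, only a slimmer column below it. Any yaw; stays at this height. Takes 0.05 N m to turn, 0.08 N m to slip: grip with 20 N or more. Clockwise from above closes the jaw.
- ratchet (a joint): Slip of that red thimble against the screw inside it, rad: 0 at the start, growing as the thimble is turned clockwise (from above) past the screw. Stays near 0 while the jaw is free; grows one for one with the turning once the washer stops the jaw.
- spindle: Jaw of the loaded gauge: vertical steel spindle that does not rotate, with a 28 mm disc below; origin at the centre of the disc's lower face, on the thimble's axis. Goes down 6 mm per rad of clockwise turn. Starts 3 to 5.4 mm above the washer, so 0.5 to 0.9 rad of turn brings it down; 1.4 rad in all, in one grasp, always slips enough.
- washer: Loose brass washer, 70 mm diameter, 16 mm hole, 8 mm thick, lying flat and centred on the loaded gauge's round 40 mm anvil; origin at the centre of its underside, 42 mm above the table. It sticks out beyond the gauge's 30 mm wide head, so it shows from above and in front.
- spare_gauge: The other gauge, alike with a red thimble but an empty anvil: not to be touched. Both are blue C-frames open to their own +x, fixed to the table: foot 135 x 90 mm, from 87 mm behind to 48 mm ahead of the thimble's axis, column at the back, head at 106 to 128 mm height. Origin on the table below the thimble's axis; z up.
Mind the look-alikes: they are no part of the job. Of the things that look like the washer, the smallest one is meant. Leave any orange or pink look-alike of the part that bears ratchet_grip alone.

How it is judged:
By the outcome, as a careful person would: the job done as asked, in the order asked, and still so for the second after the job is handed in, with the robot touching nothing.
It also fails if it takes over 32 s, if anything falls off the work surface, if the arm or the gripper's body presses on something with over 40 N, if the wrist force passes 120 N, or if a joint passes its speed limit or range.

ROBOT

A 7-joint arm with a two-finger parallel gripper is mounted at the origin on the work surface. World frame = base frame: x ahead of the robot, y to its left, z up, the work surface at z = 0. Lengths are in m, angles in rad, forces in N, time in s.
With the tool pointing down it reaches from about 0.4 to 0.85 m from the base axis. Payload 4.5 kg.
Tool frame: the origin (TCP) lies midway between the tips of the shut fingers; the grasp point (between the pads) lies 19 mm behind it; z points along the fingers, y is the line along which they close (so a half turn about z gives the same grasp; the last joint's range is limited). The gripper opens to 88 mm and grips with 3 to 60 N. Pads are 18 mm wide; open, the fingers measure 123 mm over their backs; the gripper's body (75 mm by 187 mm) begins 45 mm behind the grasp point.
Start: joints at [1.258, 0.689, -0.195, 1.565, 0.157, 0.902, -0.215], TCP at [0.212, -0.588, 0.239] pointing down, gripper open.
Joint ranges: [-3.01, 3.01], [-0.46, 2.08], [-1.47, 1.51], [0.13, 2.56], [-1, 4.14], [0.04, 2.09], [-2.66, 2.66]. Speed limits (rad/s): [2.57, 2.57, 3.14, 3.14, 3.14, 3.14, 3.14].

INTERFACE

Orientations are given as a unit quaternion [x, y, z, w].
In Python, from plant import r gives the robot as it stands.
- The arm moves only by the tool carry_out, never from a script. Its argument "plan" is a list of rows, each an object with "rot": the turn, a rotation vector about the tool's x, y, z in rad, a list of three; "xyz": the shift along the tool's x, y, z in m, a list of three; "grip": the closure in counts, from 0 (fully open) to 255 (shut). In form: [{"rot": [wx, wy, wz], "xyz": [dx, dy, dz], "grip": grip}, ...]. A call has 1 to 8 rows; each row is the pose to reach, as a shift and turn from the pose commanded when the call began, along the tool's axes at that moment; what a row does not reach only later rows make up. A row lasts 1/12 s, in which the tool goes at most 41.7 mm and 7.16 degrees, less where a joint would pass 70% of its speed; a pose out of reach is approached as far as the arm can. A call with a gripper value outside its range is refused whole. The fingers move at their own pace and stop on an object; "squeeze" is the grip in N (left out, the last holds). Time passes only in rows, so rows that repeat a pose let the fingers close. It gives the time, the measured TCP pose, the force, the opening and the grip force at its end, in the units of the state.
- r.get_state(): the state, without advancing time (a new reading comes with each control period).
- r.snapshot(name): name is "scene" or "top" or "wrist"; returns the picture (480x640x3 uint8, red, green, blue); there is no depth.
- r.camera_params(name): a dict with "fx", "fy", "cx", "cy" (pixels), "position" and "attitude" of the camera in the world; the wrist camera has in their place "hand_eye" (4x4, takes a point from camera to tool coordinates, whose origin is the TCP and whose axes are the flange's). Camera axes: x right, y down, z forward; pixel columns grow to the right and rows downward; lengths in m; the calibration is good to about 2 mm. A picture is of the moment at which its call begins: read the wrist's pose just before it. camera_params takes no time and is no camera call.
- r.finish_job(): hands the job in; it is judged then, once.
The state is a dict: "clock": time; "q": joint angles; "qd": joint speeds; "joint_torque": joint torques, N m; "tool_pos": TCP position; "eef_rot": TCP orientation; "contact_force": force on the tool from outside, world axes, zero at the start; "moment": the same for the moment, N m; "opening": opening from 0.0 (shut) to 1.0 (fully open); "finger_force": force on a finger pad.
Only numpy, scipy, OpenCV 4.12 (cv2) and the standard library are available. Lean on these libraries where they do the work, as an engineer would, in place of code of your own. Each camera call takes 0.05 s, during which the arm holds its last target. There are 200 camera calls.

## Working session

There is one attempt and no reset: what is moved stays moved. The work goes in short steps, Python scripts to look and compute and a tool call to move; the robot and the scene stay as the last step left them, time stands still between calls to the robot, and variables do not carry over. Pictures are saved under pics/ and viewed, at most 10 in all, crops included, and the job is handed in when it is done.

Besides the shell and the picture viewer there is one more tool, called as name(argument=value, ...), one argument or row to a line, values as JSON. carry_out: Moves the arm, as the interface text tells. Its arguments: {"type":"object","properties":{"plan":{"type":"array"},"squeeze":{"type":"number"}},"required":["plan"]}

```bash
mkdir -p pics; ls
python3 - <<'E'
from plant import r
import cv2,numpy as np
for n in ("scene","top"):
    im=r.snapshot(n); cv2.imwrite(f"pics/{n}0.png",im[:,:,::-1]); print(n,r.camera_params(n))
print(r.camera_params("wrist"))
print(r.get_state())
E
```

```text
pics
scene {'fx': 476.5960887542678, 'fy': 476.5960887542678, 'cx': 314.1050232832375, 'cy': 236.89298334948725, 'position': array([ 1.21415681, -0.22703537,  0.63111566]), 'attitude': array([ 0.74365703,  0.47674756, -0.25721046, -0.39182747])}
top {'fx': 523.665077265921, 'fy': 523.665077265921, 'cx': 319.86082257135763, 'cy': 235.26807131516284, 'position': array([0.37963863, 0.06635299, 0.9333586 ]), 'attitude': array([-0.70198892,  0.70821945, -0.04596299,  0.05936467])}
{'fx': 368.3474833737013, 'fy': 368.3474833737013, 'cx': 318.6070629680394, 'cy': 232.8402183143169, 'hand_eye': array([[-2.79008222e-04, -9.59260820e-01, -2.82521861e-01,
         7.35635796e-02],
       [ 9.99999956e-01, -2.39763185e-04, -1.73483143e-04,
         6.69896970e-04],
       [ 9.86772409e-05, -2.82521897e-01,  9.59260845e-01,
        -1.46717140e-01],
       [ 0.00000000e+00,  0.00000000e+00,  0.00000000e+00,
         1.00000000e+00]])}
{'clock': 0.1, 'q': array([ 1.25776396,  0.68989521, -0.19448905,  1.56621845,  0.15728658,
        0.90252694, -0.21506263]), 'qd': array([-5.21928508e-05, -2.16674530e-03, -5.78846292e-04, -9.73371520e-04,
       -1.84487788e-03,  1.47125674e-04, -3.65633277e-04]), 'joint_torque': array([-3.80727695e-03, -5.28495812e+01, -1.27153382e+00, -1.53835917e+01,
       -5.24858257e-02,  2.00911469e-03,  6.06858998e-05]), 'tool_pos': array([ 0.21220228, -0.58727095,  0.23799827]), 'eef_rot': array([ 9.84993923e-01,  1.72587025e-01, -2.08784479e-04, -8.03680521e-04]), 'contact_force': array([0.10868212, 0.25885465, 0.27714994]), 'moment': array([-0.00970296, -0.01817022, -0.0141734 ]), 'finger_force': 0.0, 'opening': 1.0028281713927012}
```

View pics/top0.png

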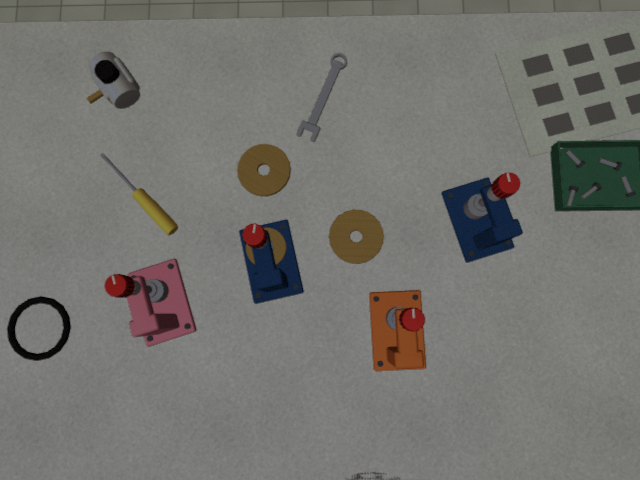

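View pics/scene0.png

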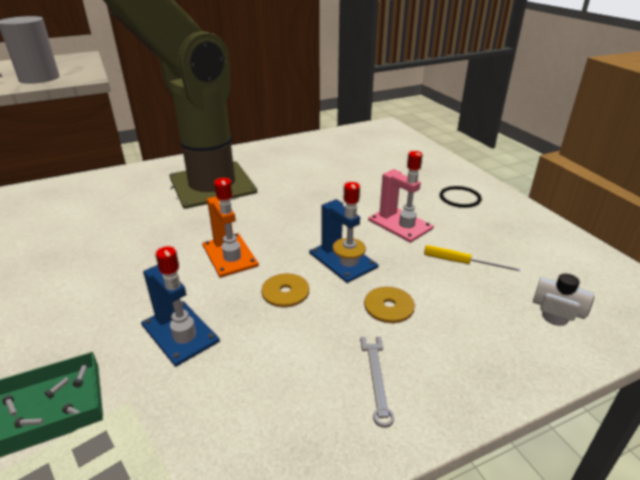

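Blue candidates: the left gauge (top view 255,235; scene 352,193) has a brass ring under its head. The right one (top 507,184; scene 167,260) has a bare grey anvil. The two large brass rings lie on the table, and the orange and pink gauges are decoys. The left blue gauge fits, so I'll confirm it in a crop and measure it.

```bash
cat > h.py <<'E'
import numpy as np,cv2
from scipy.spatial.transform import Rotation as R
from plant import r
def ray(n,uv,st=None):
    c=r.camera_params(n); d=np.array([(uv[0]-c['cx'])/c['fx'],(uv[1]-c['cy'])/c['fy'],1])
    if n=="wrist":
        T=c['hand_eye']; A=R.from_quat(st['eef_rot']).as_matrix()
        return st['tool_pos']+A@T[:3,3], A@T[:3,:3]@d
    return c['position'],R.from_quat(c['attitude']).as_matrix()@d
def plane(n,uv,z,st=None):
    p,d=ray(n,uv,st); return p+d*(z-p[2])/d[2]
def red(im,box=None):
    h=cv2.cvtColor(im,cv2.COLOR_RGB2HSV); m=(((h[...,0]<6)|(h[...,0]>174))&(h[...,1]>170)&(h[...,2]>60)).astype(np.uint8)
    if box: k=np.zeros_like(m); k[box[1]:box[3],box[0]:box[2]]=1; m*=k
    n,l,s,c=cv2.connectedComponentsWithStats(m); return [(s[i].tolist(),c[i].round(1).tolist()) for i in range(1,n) if s[i][4]>40]
E
python3 - <<'E'
from h import *
t=cv2.imread("pics/top0.png")[:,:,::-1].copy(); s=cv2.imread("pics/scene0.png")[:,:,::-1].copy()
a=red(t,(235,215,280,255)); b=red(s,(335,175,370,210)); print(a,b)
print("top@0.185",plane("top",a[0][1],.187),"scene@.179",plane("scene",b[0][1],.179))
p,d=ray("top",a[0][1]);q,e=ray("scene",b[0][1])
k=np.linalg.lstsq(np.c_[d,-e],q-p,rcond=None)[0]; print("tri",p+d*k[0],q+e*k[1])
C=np.hstack([cv2.resize(t[205:310,225:345],(400,350),interpolation=2),cv2.resize(s[175:285,300:426],(400,350),interpolation=2)])
cv2.imwrite("pics/crop.png",C[:,:,::-1])
for uv in [(240,230),(289,220),(302,293),(256,302)]: print(plane("top",uv,.01))
E
```

```text
[([243, 224, 22, 23, 342], [253.2, 235.0])] [([345, 183, 14, 21, 244], [351.1, 192.6])]
top@0.185 [0.49321073 0.17647706 0.187     ] scene@.179 [0.4942572  0.17466819 0.179     ]
tri [0.49443211 0.17766135 0.17897351] [0.49337085 0.17516277 0.17844335]
[0.52944928 0.22640854 0.01      ]
[0.5466878 0.1385364 0.01     ]
[0.41627273 0.11550476 0.01      ]
[0.4012268  0.19629307 0.01      ]
```

View pics/crop.png

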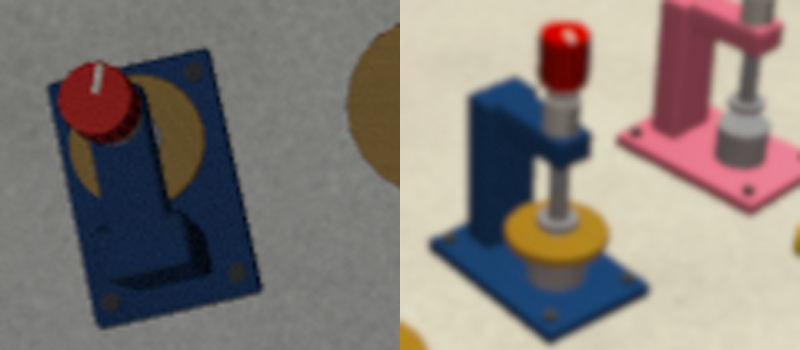

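The crop confirms it: this blue gauge has the small brass washer under its jaw, and its thimble is at about (0.4935, 0.1755). Moving there in an arc, yawing with the base.

carry_out(
  plan=[
    {"rot": [0,0,-0.1],"xyz": [0.037,-0.018,-0.01],"grip": 0},
    {"rot": [0,0,-0.2],"xyz": [0.074,-0.036,-0.02],"grip": 0},
    {"rot": [0,0,-0.3],"xyz": [0.111,-0.054,-0.03],"grip": 0},
    {"rot": [0,0,-0.4],"xyz": [0.148,-0.072,-0.03],"grip": 0},
    {"rot": [0,0,-0.5],"xyz": [0.185,-0.09,-0.03],"grip": 0},
    {"rot": [0,0,-0.6],"xyz": [0.222,-0.108,-0.03],"grip": 0},
    {"rot": [0,0,-0.7],"xyz": [0.259,-0.126,-0.03],"grip": 0},
    {"rot": [0,0,-0.8],"xyz": [0.295,-0.145,-0.03],"grip": 0},
  ],
  squeeze=30,
)

```text
clock: 0.77
tool_pos: [0.4417, -0.3495, 0.2686]
eef_rot: [0.839, 0.545, -0.0, -0.0]
contact_force: [0.6, -0.5, 0.2]
opening: 1.001
finger_force: 0.0
```

```bash
cat >> h.py <<'E'
def rel(target):
    s=r.get_state(); A=R.from_quat(s['eef_rot']); x=A.as_matrix()[:,0]
    print("t",round(s['clock'],2),"q",s['q'].round(2),"tcp",s['tool_pos'].round(4),"yaw",round(np.arctan2(x[1],x[0]),3),"F",s['contact_force'].round(1),"open",round(s['opening'],3),s['finger_force'])
    print("tool shift",A.inv().apply(np.array(target)-s['tool_pos']).round(4),"tilt",A.as_matrix()[:2,2].round(4))
E
python3 -c "
from h import *
rel([.4935,.1755,.268])"
```

```text
t 0.77 q [ 0.84  0.59 -0.42  1.71  0.29  0.9  -0.12] tcp [ 0.4417 -0.3495  0.2686] yaw 1.152 F [ 0.6 -0.5  0.2] open 1.001 0.0
tool shift [ 0.5006 -0.1663  0.0006] tilt [-0.0002  0.0001]
```

carry_out(
  plan=[
    {"rot": [0,0,0],"xyz": [0.031,-0.01,0],"grip": 0},
    {"rot": [0,0,0],"xyz": [0.062,-0.021,0],"grip": 0},
    {"rot": [0,0,0],"xyz": [0.094,-0.031,0],"grip": 0},
    {"rot": [0,0,0],"xyz": [0.125,-0.042,0],"grip": 0},
    {"rot": [0,0,0],"xyz": [0.156,-0.052,0],"grip": 0},
    {"rot": [0,0,0],"xyz": [0.188,-0.062,0],"grip": 0},
    {"rot": [0,0,0],"xyz": [0.219,-0.073,0],"grip": 0},
    {"rot": [0,0,0],"xyz": [0.25,-0.083,0],"grip": 0},
  ],
)

```text
clock: 1.43
tool_pos: [0.4673, -0.0876, 0.2685]
eef_rot: [0.84, 0.542, -0.0, -0.0]
contact_force: [0.7, -0.1, 0.3]
opening: 1.0
finger_force: 0.0
```

carry_out(
  plan=[
    {"rot": [0,0,-0.1],"xyz": [0.04,-0.013,0],"grip": 0},
    {"rot": [0,0,-0.2],"xyz": [0.08,-0.027,0],"grip": 0},
    {"rot": [0,0,-0.3],"xyz": [0.12,-0.04,0],"grip": 0},
    {"rot": [0,0,-0.4],"xyz": [0.16,-0.053,0],"grip": 0},
    {"rot": [0,0,-0.5],"xyz": [0.195,-0.065,0],"grip": 0},
    {"rot": [0,0,-0.6],"xyz": [0.23,-0.077,0],"grip": 0},
    {"rot": [0,0,-0.7],"xyz": [0.25,-0.083,0],"grip": 0},
    {"rot": [0,0,-0.7],"xyz": [0.25,-0.083,0],"grip": 0},
  ],
)

```text
clock: 2.1
tool_pos: [0.4945, 0.1794, 0.2689]
eef_rot: [0.598, 0.801, 0.002, -0.001]
contact_force: [-0.2, 0.3, -0.6]
opening: 0.998
finger_force: 0.0
```

```bash
python3 -c "
from h import *
rel([.4935,.1755,.268])
st=r.get_state();im=r.snapshot('wrist');cv2.imwrite('pics/w1.png',im[:,:,::-1])
for a in red(im): print(a,plane('wrist',a[1],.19,st).round(4))
"
```

```text
t 2.1 q [-0.06  0.57 -0.61  1.81  0.41  0.88 -0.56] tcp [0.4945 0.1794 0.2689] yaw 1.859 F [-0.2  0.3 -0.6] open 0.998 0.0
tool shift [-0.0035 -0.0021  0.0009] tilt [0.0004 0.0053]
([291, 218, 50, 57, 2026], [314.5, 245.5]) [0.4935 0.1767 0.19  ]
```

View pics/w1.png

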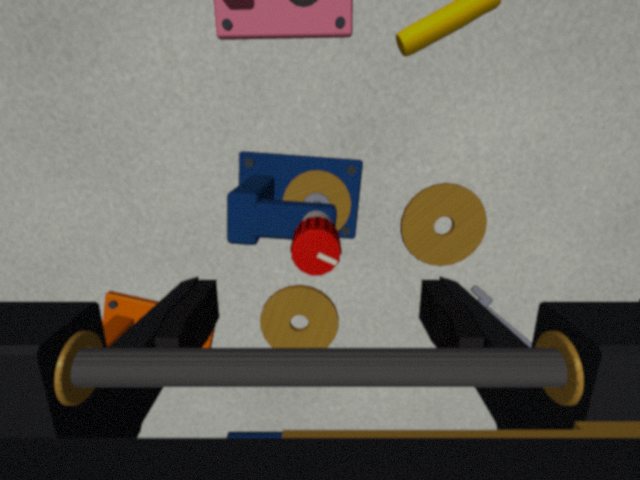

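The wrist view shows the thimble top at about (316,250), between the open fingers, with the washer below it at (317,200).

```bash
python3 -c "
from h import *
st=r.get_state()
p=plane('wrist',(316.2,250),.197,st);print(p)
rel([p[0],p[1],.162])"
```

```text
[0.49462605 0.17249751 0.197     ]
t 2.15 q [-0.05  0.57 -0.6   1.82  0.41  0.88 -0.56] tcp [0.4945 0.1757 0.2685] yaw 1.851 F [-0.6 -0.4  0.2] open 1.001 0.0
tool shift [-0.0033 -0.0007  0.1065] tilt [-0.0006  0.0018]
```

TCP has settled on the axis to within about 1 mm, so I'll descend and grip.

carry_out(
  plan=[
    {"rot": [0,0,0],"xyz": [0,0,0.02],"grip": 0},
    {"rot": [0,0,0],"xyz": [0,0,0.04],"grip": 0},
    {"rot": [0,0,0],"xyz": [0,0,0.06],"grip": 0},
    {"rot": [0,0,0],"xyz": [0,0,0.08],"grip": 0},
    {"rot": [0,0,0],"xyz": [0,0,0.095],"grip": 0},
    {"rot": [0,0,0],"xyz": [0,0,0.106],"grip": 0},
    {"rot": [0,0,0],"xyz": [0,0,0.106],"grip": 0},
    {"rot": [0,0,0],"xyz": [0,0,0.106],"grip": 0},
  ],
)

```text
clock: 2.82
tool_pos: [0.4948, 0.1711, 0.1623]
eef_rot: [0.604, 0.797, -0.001, 0.0]
contact_force: [0.6, -0.1, -0.0]
opening: 1.002
finger_force: 0.0
```

carry_out(
  plan=[
    {"rot": [0,0,0],"xyz": [0,0,0],"grip": 255},
    {"rot": [0,0,0],"xyz": [0,0,0],"grip": 255},
    {"rot": [0,0,0],"xyz": [0,0,0],"grip": 255},
    {"rot": [0,0,0],"xyz": [0,0,0],"grip": 255},
    {"rot": [0,0,0],"xyz": [0,0,0],"grip": 255},
    {"rot": [0,0,0],"xyz": [0,0,0],"grip": 255},
    {"rot": [0,0,0],"xyz": [0,0,0],"grip": 255},
    {"rot": [0,0,0],"xyz": [0,0,0],"grip": 255},
  ],
  squeeze=30,
)

```text
clock: 3.48
tool_pos: [0.495, 0.1729, 0.1628]
eef_rot: [0.603, 0.798, 0.0, 0.0]
contact_force: [0.6, 0.2, -0.4]
opening: 0.421
finger_force: 0.0
```

```bash
python3 -c "
from h import *
rel([.4945,.1757,.162]); print(r.get_state()['moment'])"
```

```text
t 3.48 q [-0.12  0.71 -0.49  1.93  0.55  0.64 -0.69] tcp [0.495  0.1729 0.1628] yaw 1.847 F [ 0.6  0.2 -0.4] open 0.421 0.0
tool shift [0.0028 0.0003 0.0008] tilt [ 0.0001 -0.    ]
[-0.03234787 -0.07535725  0.0211381 ]
```

Still closing, and y looks about 3 mm off the axis. I'll check with one static wrist picture before the pads touch.

```bash
python3 -c "
from h import *
st=r.get_state();im=r.snapshot('wrist');cv2.imwrite('pics/w2.png',im[150:430,160:480,::-1].repeat(2,0).repeat(2,1))
for a in red(im): print(a,plane('wrist',a[1],.19,st).round(4))
rel([.4945,.1757,.162])
"
```

```text
([271, 262, 93, 86, 6179], [316.4, 308.5]) [0.4926 0.1812 0.19  ]
t 3.53 q [-0.12  0.71 -0.49  1.93  0.55  0.64 -0.69] tcp [0.495  0.1729 0.1627] yaw 1.847 F [ 0.  0. -0.] open 0.374 0.0
tool shift [0.0029 0.0003 0.0007] tilt [ 0.     -0.0001]
```

View pics/w2.png

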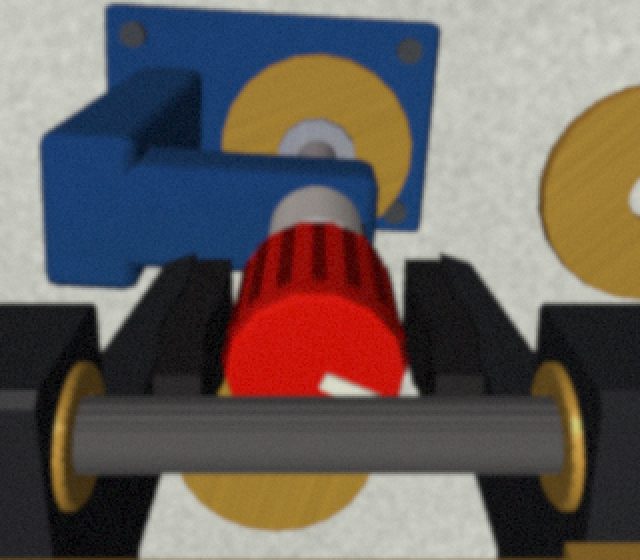

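The top disc's far edge is at image (317, 296.5), which lies 16 mm from the axis along tool +x.

```bash
python3 -c "
from h import *
st=r.get_state();A=R.from_quat(st['eef_rot'])
for uv in [(317,296.5),(272,332),(363,332)]: print(A.inv().apply(plane('wrist',uv,.197,st)-st['tool_pos']).round(4))
"
```

```text
[ 0.0169  0.0002 -0.0343]
[ 0.0034 -0.0153 -0.0343]
[ 0.0034  0.0161 -0.0343]
```

carry_out(
  plan=[
    {"rot": [0,0,0],"xyz": [0.0015,0,0.001],"grip": 255},
    {"rot": [0,0,0],"xyz": [0.0015,0,0.001],"grip": 255},
    {"rot": [0,0,0],"xyz": [0.0015,0,0.001],"grip": 255},
    {"rot": [0,0,0],"xyz": [0.0015,0,0.001],"grip": 255},
    {"rot": [0,0,0],"xyz": [0.0015,0,0.001],"grip": 255},
    {"rot": [0,0,0],"xyz": [0.0015,0,0.001],"grip": 255},
  ],
  squeeze=30,
)

```text
clock: 4.03
tool_pos: [0.4946, 0.1729, 0.1626]
eef_rot: [0.603, 0.797, -0.001, 0.001]
contact_force: [-2.0, -3.6, 11.0]
opening: 0.356
finger_force: 30.0
```

Gripped at 30 N. Turning clockwise, which is +z in tool axes.

carry_out(
  plan=[
    {"rot": [0,0,0.09],"xyz": [0,0,0],"grip": 255},
    {"rot": [0,0,0.18],"xyz": [0,0,0],"grip": 255},
    {"rot": [0,0,0.27],"xyz": [0,0,0],"grip": 255},
    {"rot": [0,0,0.36],"xyz": [0,0,0],"grip": 255},
    {"rot": [0,0,0.45],"xyz": [0,0,0],"grip": 255},
    {"rot": [0,0,0.54],"xyz": [0,0,0],"grip": 255},
    {"rot": [0,0,0.63],"xyz": [0,0,0],"grip": 255},
    {"rot": [0,0,0.7],"xyz": [0,0,0],"grip": 255},
  ],
)

```text
clock: 4.7
tool_pos: [0.4932, 0.1729, 0.1625]
eef_rot: [0.841, 0.541, -0.002, 0.001]
contact_force: [-4.7, -3.3, 13.0]
opening: 0.348
finger_force: 30.0
```

```bash
python3 -c "
from h import *
rel([.4945,.1757,.162]); print(r.get_state()['moment'])"
```

```text
t 4.7 q [-0.25  0.68 -0.29  1.94  0.35  0.57 -1.2 ] tcp [0.4932 0.1729 0.1625] yaw 1.142 F [-4.7 -3.3 13. ] open 0.348 29.997744038701057
tool shift [0.0031 0.     0.0005] tilt [-0.0021 -0.0031]
[-0.70625782  0.97691081  0.05248647]
```

carry_out(
  plan=[
    {"rot": [0,0,0.1],"xyz": [0,0,0],"grip": 255},
    {"rot": [0,0,0.2],"xyz": [0,0,0],"grip": 255},
    {"rot": [0,0,0.3],"xyz": [0,0,0],"grip": 255},
    {"rot": [0,0,0.4],"xyz": [0,0,0],"grip": 255},
    {"rot": [0,0,0.5],"xyz": [0,0,0],"grip": 255},
    {"rot": [0,0,0.6],"xyz": [0,0,0],"grip": 255},
    {"rot": [0,0,0.7],"xyz": [0,0,0],"grip": 255},
    {"rot": [0,0,0.78],"xyz": [0,0,0],"grip": 255},
  ],
)

```text
clock: 5.37
tool_pos: [0.4921, 0.174, 0.1625]
eef_rot: [0.984, 0.181, -0.002, 0.0]
contact_force: [-7.0, -0.8, 13.8]
opening: 0.356
finger_force: 30.0
```

```bash
python3 -c "
from h import *
rel([.4945,.1757,.162]); print(r.get_state()['moment'])
im=r.snapshot('wrist');cv2.imwrite('pics/w3.png',im[150:430,160:480,::-1].repeat(2,0).repeat(2,1))"
```

```text
t 5.37 q [-0.38  0.67 -0.08  1.95  0.09  0.53 -1.73] tcp [0.4921 0.174  0.1625] yaw 0.363 F [-7.  -0.8 13.8] open 0.356 29.997187703847885
tool shift [ 0.0028 -0.0007  0.0005] tilt [-0.004  -0.0014]
[-0.20266942  1.41671658  0.1187139 ]
```

View pics/w3.png

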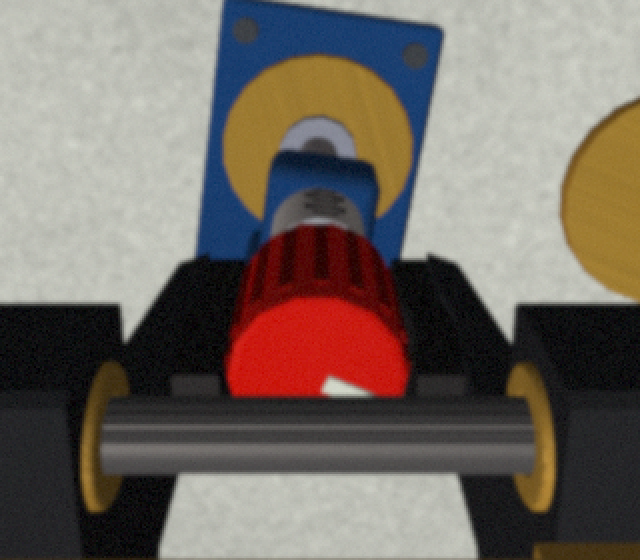

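The white line kept its place between the pads, so the thimble turned the full 1.48 rad without slipping in the grip. The moment rose from 0.05 to 0.12 N m, which means the ratchet slipped. Releasing and lifting.

carry_out(
  plan=[
    {"rot": [0,0,0],"xyz": [0,0,0],"grip": 0},
    {"rot": [0,0,0],"xyz": [0,0,0],"grip": 0},
    {"rot": [0,0,0],"xyz": [0,0,0],"grip": 0},
    {"rot": [0,0,0],"xyz": [0,0,0],"grip": 0},
    {"rot": [0,0,0],"xyz": [0,0,0],"grip": 0},
    {"rot": [0,0,0],"xyz": [0,0,0],"grip": 0},
    {"rot": [0,0,0],"xyz": [0,0,0],"grip": 0},
    {"rot": [0,0,0],"xyz": [0,0,0],"grip": 0},
  ],
)

```text
clock: 6.08
tool_pos: [0.4946, 0.1743, 0.1616]
eef_rot: [0.983, 0.182, 0.0, 0.0]
contact_force: [0.8, -1.0, -0.9]
opening: 0.937
finger_force: 0.0
```

carry_out(
  plan=[
    {"rot": [0,0,0],"xyz": [0,0,-0.015],"grip": 0},
    {"rot": [0,0,0],"xyz": [0,0,-0.03],"grip": 0},
    {"rot": [0,0,0],"xyz": [0,0,-0.05],"grip": 0},
    {"rot": [0,0,0],"xyz": [0,0,-0.07],"grip": 0},
    {"rot": [0,0,0],"xyz": [0,0,-0.09],"grip": 0},
    {"rot": [0,0,0],"xyz": [0,0,-0.1],"grip": 0},
    {"rot": [0,0,0],"xyz": [0,0,-0.1],"grip": 0},
    {"rot": [0,0,0],"xyz": [0,0,-0.1],"grip": 0},
  ],
)

```text
clock: 6.75
tool_pos: [0.4947, 0.1743, 0.2618]
eef_rot: [0.983, 0.182, 0.0, -0.0]
contact_force: [-0.3, -0.8, -1.4]
opening: 0.997
finger_force: 0.0
```

```bash
python3 -c "
from h import *
rel([.4945,.1757,.162])
s=r.snapshot('scene');b=cv2.imread('pics/scene0.png')[:,:,::-1]
C=np.hstack([cv2.resize(x[165:285,300:420],(400,400),interpolation=2) for x in (b,s)])
cv2.imwrite('pics/s1.png',C[:,:,::-1])"
```

```text
t 6.75 q [-0.37  0.52 -0.09  1.84  0.07  0.78 -1.7 ] tcp [0.4947 0.1743 0.2618] yaw 0.367 F [-0.3 -0.8 -1.4] open 0.997 0.0
tool shift [ 0.0002 -0.0014  0.0998] tilt [0.0008 0.0002]
```

View pics/s1.png

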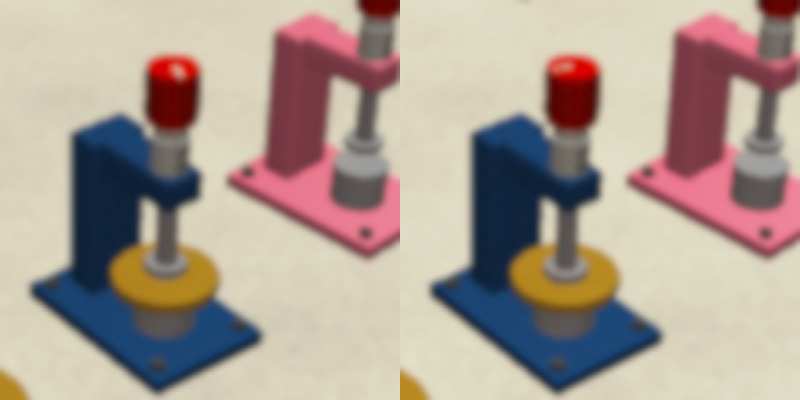

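The after picture (right) shows the disc at (566,268) down on the washer. The washer hasn't moved, the white line has turned and the gripper is clear. Handing in.

```bash
python3 -c "
from plant import r
print(r.finish_job())"
```

```text
the job is handed in; nothing more can be done
None
```

The loaded gauge's thimble was turned about 1.48 rad clockwise in one grasp, which slips the ratchet by at least 0.58 rad (33°) on your figures; the jaw is closed on the unmoved washer, the gripper is clear, I kept clear of the spare gauge, and the job is handed in (no verdict was returned).

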